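# Close and latch a leaf drill jig

### The job

Close the drill jig over the shaft that lies in it, ready for cross-drilling: fold the hinged leaf fully down onto its two rest pillars first, then fold the hook latch on the leaf's nose down and in until it is fully home under the catch pin. Keep the shaft in its vees and leave the spanner, the drill chuck and the tape roll where they lie.

Things in the scene. Friction and masses are not known exactly. Their poses are not given: they have to be found in the camera images.
- jig: Drill jig: heavy grey base 150 x 150 x 14 mm on rubber feet, does not shift. Origin: on the bench under the middle of the shaft seat; x points from the latch end (faces the robot, give or take 25 degrees) to the hinge end, y along the shaft, z up. Two vee blocks at y = +-41 mm. Two rest pillars for the leaf at x = -46, y = +-36 mm, tops at z = 76 mm
- leaf_hinge (a point): Middle of the leaf's hinge pin, at x = +60, z = 82 mm in the jig's frame, axes as the jig's; the pin runs along y, held by two cheeks that reach up to z = 93 mm
- leaf (a joint): Hinge angle (rad) of the leaf, an aluminium plate 86 mm wide, 12 mm thick, with a drill bush 7 mm proud 60 mm from the hinge and a forked nose, 50 mm wide, that carries the latch. 0 = fully down, level on the rest pillars; grows as the nose rises (1.57 = upright). Stiff hinge: it stays where it is left; 1 to 5 N across the plate near the nose folds it down
- leaf_top (a point): Where to press: middle of the leaf's upper face at the root of the fork, 112 mm from the hinge axis, 6 mm above it in the plate's sense, between bush and latch. Axes turn with the leaf: x toward the hinge, y as the jig's, z out of the upper face. With the leaf down it is at x = -52, y = 0, z = 88 mm in the jig's frame
- latch_pivot (a point): Middle of the latch's pivot pin, between the ears of the leaf's fork, 136 mm from the hinge axis; axes as those of leaf_top. With the leaf down it is at x = -76, y = 0, z = 82 mm in the jig's frame
- latch (a joint): Angle (rad) of the hook latch to the leaf; a steel strap 23 mm wide, 8 mm thick, 70 mm long. 0 = home: at right angles below the leaf, toe under the catch pin; grows as its free end swings out, away from the hinge (1.57 = in line with the leaf). Stays where left; 1 to 3 N on its outer face folds it. Folded before the leaf is down, its toe strikes the catch pin from above
- latch_face (a point): Point on the middle of the latch's outer face, 45 mm from the pivot along the strap and 15 mm out from the pivot's axis. Axes turn with the latch: z from free end to pivot, -x out of the outer face, y along the pivot. When all is home it is at x = -91, y = 0, z = 37 mm in the jig's frame. The free end has a 9 mm rolled edge 66 mm from the pivot
- catch_pin (a point): Middle of the catch pin, 8 mm round, along y, at x = -76, z = 26 mm in the jig's frame (axes as the jig's), 32 mm free between two cheeks on the base's front edge that reach forward to x = -86 mm
- shaft_mid (a point): Middle of the turned steel shaft, 28 mm round and 176 mm long over its two thinner ends, which lies loose in the two vee blocks along the jig's y; its axis is 55 mm above the bench. 1.5 mm below the leaf's pads when the leaf is down
- shaft: The same shaft; the origin is its middle, y along its length
- spanner: Bystander: steel combination spanner 176 x 34 x 6 mm lying flat on the right of the jig; origin: centre of its underside, y along its length
- chuck: Bystander: drill chuck standing upright on its jaws, 44 mm round, 86 mm high, left of the jig; origin: centre of its underside
- tape: Bystander: roll of masking tape lying flat, 104 mm across, 25 mm high, left of the jig; origin: centre of its underside

How it is judged:
By the outcome, as a careful person would: the job done as asked, in the order asked, and still so for the second after the job is handed in, with the robot touching nothing.
It also fails if it takes over 45 s, if anything falls off the work surface, if the arm or the gripper's body presses on something with over 40 N, if the wrist force passes 120 N, or if a joint passes its speed limit or range.

### The arm

A 6-joint arm with a two-finger parallel gripper is mounted at the origin on the work surface; the furniture and walls round the work are solid. World frame = base frame: x ahead of the robot, y to its left, z up, the work surface at z = 0. Lengths are in m, angles in degrees, forces in N, time in s.
With the tool pointing down it reaches from about 0.4 to 0.825 m from the base axis. Payload 7 kg.
Tool frame: the origin (TCP) lies midway between the tips of the shut fingers; the grasp point (between the pads) lies 19 mm behind it; z points along the fingers, y is the line along which they close (so a half turn about z gives the same grasp; the last joint's range is limited). The gripper opens to 88 mm and grips with 3 to 60 N. Pads are 19 mm wide; open, the fingers measure 130 mm over their backs; the gripper's body (78 mm by 193 mm) begins 47 mm behind the grasp point.
Start: joints at [79.647, 20.546, 0.682, 0, -70.136, -16.507], TCP at [0.305, 0.602, 0.227] pointing down, gripper open.
Joint ranges: [-176.03, 176.03], [-82.01, 121.73], [-58.28, 71.71], [-173.87, 95.51], [-174.79, -0.11], [-173.66, 173.66]. Speed limits (degrees/s): [136.94, 136.94, 172.46, 180, 180, 180].

### API

Orientations are given as [roll, pitch, yaw] about the fixed x, y, z axes, in that order (R = Rz(yaw) Ry(pitch) Rx(roll)).
In Python, from plant import ctrl gives the robot as it stands.
- The arm moves only by the tool step_arm, never from a script. Its argument "rows" is a list of rows, each a list of 3 entries, a list of its own where there are three numbers: the closure, from 0 (fully open) to 1 (shut), then the shift along the world's x, y, z in mm, then the turn, a rotation vector about the world's x, y, z in rad. A call has exactly 5 rows; each row is the pose to reach, as a shift and turn from the pose commanded when the call began; what a row does not reach only later rows make up. A row lasts 1/12 s, in which the tool goes at most 41.7 mm and 7.16 degrees, less where a joint would pass 70% of its speed; a pose out of reach is approached as far as the arm can. A call with a gripper value outside its range is refused whole. The fingers move at their own pace and stop on an object; the grip force is fixed at half the most. Time passes only in rows, so rows that repeat a pose let the fingers close, or fill a call up. It gives the time, the measured TCP pose, the force, the opening and the grip force at its end, in the units of the state.
- ctrl.get_obs(): the state, without advancing time (a new reading comes with each control period).
- ctrl.snapshot(name): name is "side" or "top"; returns the picture (420x560x3 uint8, red, green, blue); there is no depth.
- ctrl.camera_model(name): a dict with "intrinsics" (3x3 intrinsics, pixels), "R" (3x3) and "t" (3): a world point X has camera coordinates R X + t. Camera axes: x right, y down, z forward; pixel columns grow to the right and rows downward; lengths in m; the calibration is good to about 2 mm. A picture is of the moment at which its call begins. camera_model takes no time and is no camera call.
- ctrl.close_job(): hands the job in; it is judged then, once.
The state is a dict: "clock": time; "joint_pos": joint angles; "qvel": joint speeds; "tau": joint torques, N m; "tool_pos": TCP position; "orientation": TCP orientation; "force": force on the tool from outside, world axes, zero at the start; "moment": the same for the moment, N m; "opening": finger opening in m; "gripper_force": force on a finger pad.
Only numpy, scipy, OpenCV 4.12 (cv2) and the standard library are available. Lean on these libraries where they do the work, as an engineer would, in place of code of your own. Each camera call takes 0.05 s, during which the arm holds its last target. There are 200 camera calls.

## Working session

There is one attempt and no reset: what is moved stays moved. The work goes in short steps, Python scripts to look and compute and a tool call to move; the robot and the scene stay as the last step left them, time stands still between calls to the robot, and variables do not carry over. Pictures are saved under pics/ and viewed, at most 10 in all, crops included, and the job is handed in when it is done.

Besides the shell and the picture viewer there is one more tool, called after "Request:" by a JSON object that holds its "fn" and its "kwargs". step_arm: Moves the arm, as the interface text tells. Its arguments: {"type":"object","properties":{"rows":{"type":"array"}},"required":["rows"]}

```bash
mkdir -p pics; python3 - <<'E'
from plant import ctrl
import cv2,numpy as np
for n in("side","top"):
    cv2.imwrite(f"pics/{n}0.png",ctrl.snapshot(n)[:,:,::-1])
    c=ctrl.camera_model(n);print(n,np.round(c["intrinsics"],1).tolist(),np.round(c["R"],3).tolist(),np.round(c["t"],3), "pos",np.round(-c["R"].T@c["t"],3))
o=ctrl.get_obs();print(o["clock"],o["tool_pos"],o["orientation"],o["force"])
E
```

```text
side [[412.5, 0.0, 275.7], [0.0, 412.5, 213.7], [0.0, 0.0, 1.0]] [[0.995, -0.1, -0.003], [-0.039, -0.363, -0.931], [0.092, 0.926, -0.365]] [-0.584  0.137  0.762] pos [ 0.516 -0.714  0.404]
top [[480.4, 0.0, 279.1], [0.0, 480.4, 211.6], [0.0, 0.0, 1.0]] [[-0.012, -1.0, 0.008], [-0.985, 0.01, -0.172], [0.172, -0.01, -0.985]] [0.067 0.586 0.996] pos [0.407 0.07  1.081]
0.1 [0.30478224 0.60178624 0.22572158] [ 1.79914749e+02 -7.80775460e-03 -2.68657772e+01] [ 0.05853584 -0.28048401  0.06447454]
```

View pics/side0.png

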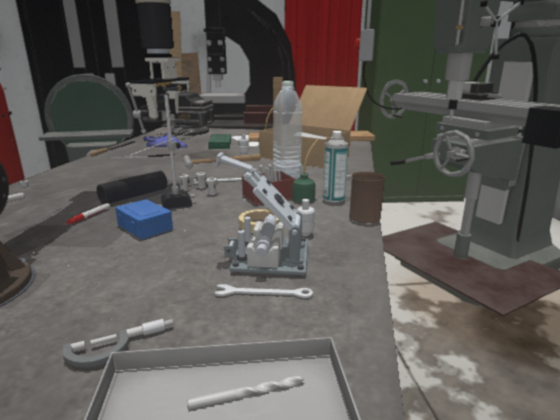

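View pics/top0.png

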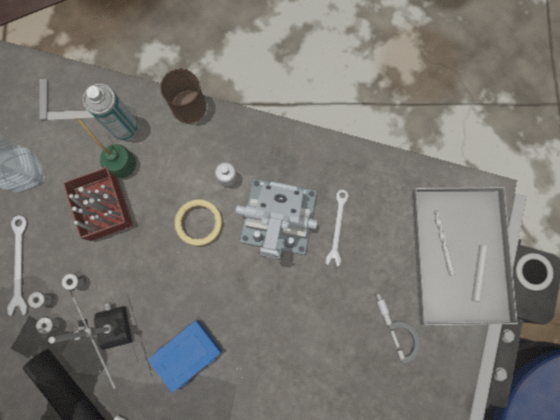

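The side view shows the jig at about (270,240), with the leaf raised from the hinge near (295,228) to about (258,180) and the latch pointing out to (222,158). The top view shows the jig at about (280,217), latch end toward the image bottom (the robot), spanner at right (338,228), and tape (198,222) and chuck (226,174) at left. I'll zoom in on both.

```bash
python3 - <<'E'
import cv2,numpy as np
s=cv2.imread("pics/side0.png")[145:285,205:325];t=cv2.imread("pics/top0.png")[165:275,225:330]
a=cv2.resize(s,None,fx=4,fy=4,interpolation=cv2.INTER_CUBIC)
b=cv2.resize(t,None,fx=4,fy=4,interpolation=cv2.INTER_CUBIC)[:, :]
a=cv2.resize(a,(400,467));b=cv2.resize(b,(400,419))
h=np.zeros((467,800,3),np.uint8);h[:,:400]=a;h[:419,400:]=b
cv2.imwrite("pics/z0.png",h)
E
```

```text
(no output)
```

View pics/z0.png

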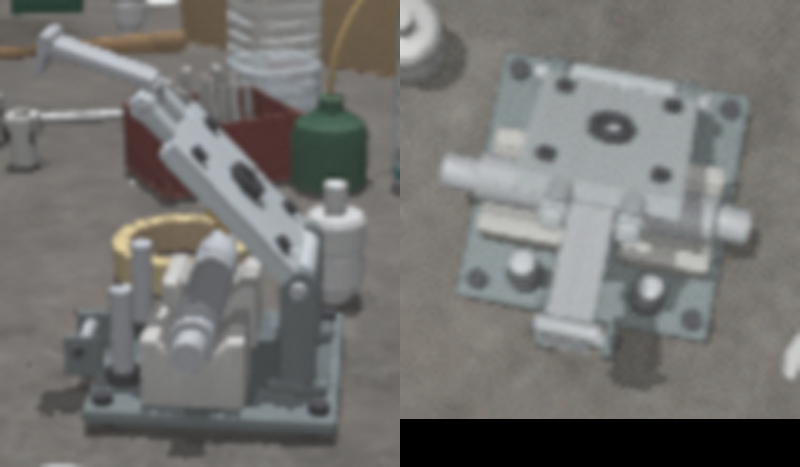

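Zoomed crop (side left, 3.33x; top right, 3.81x): the leaf is up about 50°, the latch sticks out past the nose with its end at zoom (50,45), and the hinge pin is at (297,290). Base corners in the top crop are (105,55), (348,97), (308,342) and (58,293), with the shaft ends at (47,168) and (350,228). Next I turn these into positions.

```bash
cat > h.py <<'E'
import numpy as np,cv2
from plant import ctrl
def ray(n,p):
    c=ctrl.camera_model(n);R,t,K=map(np.array,(c["R"],c["t"],c["intrinsics"]))
    d=R.T@np.linalg.solve(K,[p[0],p[1],1.]);return -R.T@t,d/np.linalg.norm(d)
def onplane(n,p,q,nn):
    o,d=ray(n,p);return o+d*np.dot(np.array(q)-o,nn)/np.dot(d,nn)
def proj(n,X):
    c=ctrl.camera_model(n);v=np.array(c["intrinsics"])@(np.array(c["R"])@X+c["t"]);return v[:2]/v[2]
E
python3 - <<'E'
from h import *
T=lambda x,y:(225+x/3.81,165+y/3.81)
S=lambda x,y:(205+x/3.333,145+y/3.333)
C=np.array([onplane("top",T(*p),[0,0,.018],[0,0,1]) for p in[(105,55),(348,97),(308,342),(58,293)]])
print(C.round(3),[round(np.linalg.norm(C[i]-C[i-1]),3) for i in range(4)])
x=(C[0]+C[1]-C[2]-C[3]);yaw=np.arctan2(x[1],x[0]);y=(C[0]+C[3]-C[1]-C[2]);yaw2=np.arctan2(-y[0],y[1])
e=[onplane("top",T(*p),[0,0,.06],[0,0,1]) for p in[(47,168),(350,228)]]
d=e[0]-e[1];print("shaft",np.round(e,3),np.linalg.norm(d),np.degrees(np.arctan2(-d[0],d[1])),(e[0]+e[1])/2)
print("yaws",np.degrees([yaw,yaw2]),C.mean(0))
yw=(yaw+yaw2)/2;o=C.mean(0);o[2]=0
R=cv2.Rodrigues(np.array([0,0,yw]))[0]
J=lambda X:R.T@(X-o)*1000
for nm,p,yy in[("hinge",S(297,290),-.05),("leaf near top corner",S(170,150),-.043),("pivot",S(165,90),-.02),("fork tip near",S(140,100),-.025),("latch end near",S(45,65),-.012),("latch end far top",S(50,30),.0)]:
    print(nm,J(onplane("side",p,o+R@[0,yy,0],R[:,1])).round(1))
for nm,p in[("latch tip L",(135,325)),("latch tip R",(207,335))]:
    for z in(.16,.18,.2): print(nm,z,J(onplane("top",T(*p),[0,0,z],[0,0,1])).round(1))
print(o,proj("side",o+R@[.06,-.05,.082]),S(297,290))
E
```

```text
[[ 0.667  0.119  0.018]
 [ 0.64  -0.025  0.018]
 [ 0.495  0.002  0.018]
 [ 0.525  0.147  0.018]] [np.float64(0.145), np.float64(0.147), np.float64(0.148), np.float64(0.148)]
shaft [[ 0.592  0.15   0.06 ]
 [ 0.556 -0.021  0.06 ]] 0.1746849607321667 -11.957616599639877 [0.57368857 0.06463954 0.06      ]
yaws [-10.76417622 -11.19320939] [0.58204698 0.06049626 0.018     ]
hinge [ 50.9 -50.   82.9]
leaf near top corner [-22.  -43.  163.2]
pivot [-27.4 -20.  191.5]
fork tip near [-41.2 -25.  186.7]
latch end near [-98.3 -12.  202.7]
latch end far top [-97.   -0.  220.4]
latch tip L 0.16 [-94.6  19.6 160. ]
latch tip L 0.18 [-96.3  18.6 180. ]
latch tip L 0.2 [-98.   17.7 200. ]
latch tip R 0.16 [-93. -17. 160.]
latch tip R 0.18 [-94.8 -17.2 180. ]
latch tip R 0.2 [-96.5 -17.3 200. ]
[0.58204698 0.06049626 0.        ] [298.840005   232.59483559] (294.1089108910891, 232.008700870087)
```

Request:
{"fn": "step_arm", "kwargs": {"rows": [[1,[0,0,40],[0,0,0.09]],[1,[0,0,80],[0,0,0.18]],[1,[0,0,120],[0,0,0.27]],[1,[0,0,155],[0,0,0.27]],[1,[15,-25,175],[0,0,0.27]]]}}

```text
clock: 0.52
tool_pos: [0.3188, 0.5799, 0.4044]
orientation: [-179.8, -0.0, -11.2]
force: [0.1, -0.3, -1.2]
opening: 0.0597
gripper_force: 0.0
```

Request:
{"fn": "step_arm", "kwargs": {"rows": [[1,[18,-34,0],[0,0,0]],[1,[36,-68,0],[0,0,0]],[1,[54,-102,0],[0,0,0]],[1,[72,-136,0],[0,0,0]],[1,[90,-170,0],[0,0,0]]]}}

```text
clock: 0.93
tool_pos: [0.4103, 0.4053, 0.4013]
orientation: [180.0, 0.0, -11.4]
force: [0.5, -0.2, 1.1]
opening: 0.0263
gripper_force: 0.0
```

Request:
{"fn": "step_arm", "kwargs": {"rows": [[1,[18,-34,0],[0,0,0]],[1,[36,-68,0],[0,0,0]],[1,[54,-102,0],[0,0,0]],[1,[72,-136,0],[0,0,0]],[1,[90,-170,0],[0,0,0]]]}}

```text
clock: 1.35
tool_pos: [0.5002, 0.2353, 0.4015]
orientation: [180.0, 0.0, -11.4]
force: [1.0, 0.1, -0.6]
opening: 0.0006
gripper_force: 0.0
```

Request:
{"fn": "step_arm", "kwargs": {"rows": [[1,[18,-34,0],[0,0,0]],[1,[36,-68,0],[0,0,0]],[1,[54,-102,0],[0,0,0]],[1,[72,-136,0],[0,0,0]],[1,[90,-170,0],[0,0,0]]]}}

```text
clock: 1.77
tool_pos: [0.5903, 0.0653, 0.4014]
orientation: [180.0, 0.0, -11.4]
force: [0.6, 1.5, 0.4]
opening: 0.0002
gripper_force: 0.0
```

Request:
{"fn": "step_arm", "kwargs": {"rows": [[1,[10,-5,-40],[0,0,0]],[1,[22,-11,-80],[0,0,0]],[1,[22,-11,-120],[0,0,0]],[1,[22,-11,-160],[0,0,0]],[1,[22,-11,-200],[0,0,0]]]}}

```text
clock: 2.18
tool_pos: [0.6115, 0.0555, 0.1994]
orientation: [180.0, 0.0, -11.4]
force: [0.1, 0.9, 0.2]
opening: 0.0002
gripper_force: 0.0
```

```bash
python3 - <<'E'
from h import *
a=ctrl.snapshot("side")[100:275,200:330,::-1];b=ctrl.snapshot("top")[150:280,220:340,::-1]
h=np.zeros((540,800,3),np.uint8);h[:538,:400]=cv2.resize(a,(400,538));h[:433,400:]=cv2.resize(b,(400,433))
cv2.imwrite("pics/z1.png",h);print(ctrl.get_obs()["tool_pos"])
E
```

```text
[0.60752506 0.05494117 0.19427106]
```

View pics/z1.png

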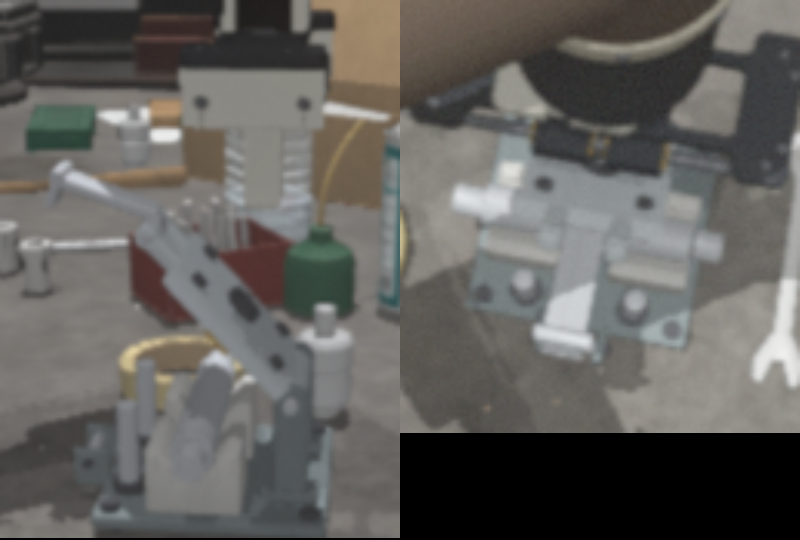

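Fingertips (side zoom (265,208)) hang clear above the upper face of the leaf, centred on it. The leaf has not moved. Next I come down to the face.

Request:
{"fn": "step_arm", "kwargs": {"rows": [[1,[0,0,-12],[0,0,0]],[1,[-5,1,-24],[0,0,0]],[1,[-12,2,-24],[0,0,0]],[1,[-19,4,-24],[0,0,0]],[1,[-19,4,-24],[0,0,0]]]}}

```text
clock: 2.7
tool_pos: [0.5927, 0.0607, 0.1799]
orientation: [-179.9, -0.1, -11.3]
force: [-0.9, -1.1, 1.2]
opening: 0.0006
gripper_force: 0.0
```

Request:
{"fn": "step_arm", "kwargs": {"rows": [[1,[-6,1,0],[0,0,0]],[1,[-12,2,0],[0,0,0]],[1,[-16,3,-3],[0,0,0]],[1,[-21,4,-7],[0,0,0]],[1,[-26,5,-12],[0,0,0]]]}}

```text
clock: 3.12
tool_pos: [0.5669, 0.0654, 0.1658]
orientation: [-180.0, -0.1, -11.4]
force: [-0.4, 0.1, 4.7]
opening: 0.0006
gripper_force: 1.7
```

Request:
{"fn": "step_arm", "kwargs": {"rows": [[1,[-4,1,-4],[0,0,0]],[1,[-7,1,-8],[0,0,0]],[1,[-11,2,-12],[0,0,0]],[1,[-14,3,-16],[0,0,0]],[1,[-17,3,-20],[0,0,0]]]}}

```text
clock: 3.53
tool_pos: [0.5496, 0.0684, 0.1451]
orientation: [180.0, 0.0, -11.4]
force: [-1.2, 2.4, 3.7]
opening: 0.0005
gripper_force: 1.6
```

Request:
{"fn": "step_arm", "kwargs": {"rows": [[1,[-3,0,-6],[0,0,0]],[1,[-6,0,-12],[0,0,0]],[1,[-8,1,-17],[0,0,0]],[1,[-10,1,-23],[0,0,0]],[1,[-12,1,-28],[0,0,0]]]}}

```text
clock: 3.95
tool_pos: [0.5379, 0.0692, 0.1167]
orientation: [180.0, -0.0, -11.4]
force: [1.0, 1.3, 1.1]
opening: 0.0004
gripper_force: 0.8
```

Request:
{"fn": "step_arm", "kwargs": {"rows": [[1,[-2,0,-5],[0,0,0]],[1,[-4,0,-10],[0,0,0]],[1,[-5,0,-14],[0,0,0]],[1,[-6,1,-18],[0,0,0]],[1,[-6,1,-22],[0,0,0]]]}}

```text
clock: 4.37
tool_pos: [0.5314, 0.07, 0.0951]
orientation: [180.0, 0.0, -11.4]
force: [-0.6, 1.0, 1.3]
opening: 0.0002
gripper_force: 0.8
```

Request:
{"fn": "step_arm", "kwargs": {"rows": [[1,[0,0,-2],[0,0,0]],[1,[0,0,-4],[0,0,0]],[1,[0,0,-6],[0,0,0]],[1,[0,0,-8],[0,0,0]],[1,[0,0,-9],[0,0,0]]]}}

```text
clock: 4.78
tool_pos: [0.5319, 0.0701, 0.0879]
orientation: [180.0, -0.0, -11.4]
force: [-10.9, 0.8, 27.3]
opening: 0.0007
gripper_force: 13.4
```

Request:
{"fn": "step_arm", "kwargs": {"rows": [[1,[0,0,25],[0,0,0]],[1,[0,0,60],[0,0,0]],[1,[-35,7,80],[0,0,0]],[1,[-75,15,80],[0,0,0]],[1,[-115,23,75],[0,0,0]]]}}

```text
clock: 5.2
tool_pos: [0.4174, 0.0939, 0.163]
orientation: [-179.8, -0.2, -11.5]
force: [-0.6, 2.0, -0.1]
opening: 0.0003
gripper_force: 0.0
```

```bash
python3 - <<'E'
from h import *
a=ctrl.snapshot("side")[130:275,180:330,::-1]
cv2.imwrite("pics/z2.png",cv2.resize(a,(600,580),interpolation=cv2.INTER_CUBIC));print(ctrl.get_obs()["tool_pos"],ctrl.get_obs()["joint_pos"])
E
```

```text
[0.40899098 0.09198915 0.16030205] [ 39.74268085  -0.82506993 -35.15724435  -0.19197125 -55.74556204
  38.81621449]
```

View pics/z2.png

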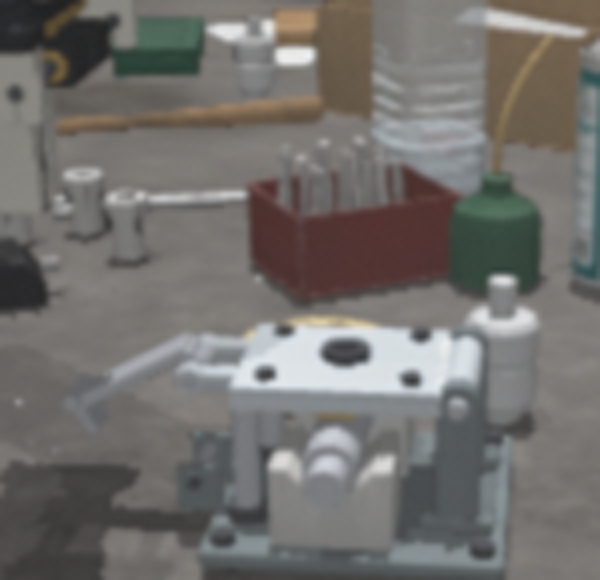

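The leaf lies level on its pillars. The latch hangs out from the pivot near zoom (195,345) to its end near (85,400), and the gripper is clear at left.

```bash
python3 - <<'E'
from h import *
yw=np.radians(-11.3);R=cv2.Rodrigues(np.array([0,0,yw]))[0];o=np.array([.573,.0622,0])
S=lambda x,y:(180+x/4,130+y/4)
for nm,p,yy in[("pivot-ish fork near end",S(180,378),-.025),("fork far/near top",S(190,340),.0),("latch upper edge mid",S(130,362),0.0),("roll near",S(92,425),-.016),("roll far",S(68,402),.016),("roll upper",S(85,378),.016),("leaf corner",S(232,390),-.043),("hinge",S(457,405),-.05),("catch cheek near front",S(178,490),-.022)]:
    print(nm,(R.T@(onplane("side",p,o+R@[0,yy,0],R[:,1])-o)*1000).round(1))
print((R.T@(np.array(ctrl.get_obs()["tool_pos"])-o)*1000).round(1))
E
```

```text
pivot-ish fork near end [-79.4 -25.   82.8]
fork far/near top [-79.1   0.   93.5]
latch upper edge mid [-111.2   -0.    80.1]
roll near [-129.   -16.    50.9]
roll far [-150.8   16.    48.9]
roll upper [-140.5   16.    63.3]
leaf corner [-49.7 -43.   85.2]
hinge [ 60.7 -50.   84.7]
catch cheek near front [-84.3 -22.   18.6]
[-166.7   -2.9  160.3]
```

Request:
{"fn": "step_arm", "kwargs": {"rows": [[1,[8,-2,-15],[-0.015,-0.075,0]],[1,[14,-3,-35],[-0.03,-0.15,0]],[1,[19,-4,-55],[-0.04,-0.196,0]],[1,[19,-4,-70],[-0.04,-0.196,0]],[1,[19,-4,-77],[-0.04,-0.196,0]]]}}

```text
clock: 5.67
tool_pos: [0.4342, 0.0883, 0.0827]
orientation: [179.9, -11.4, -11.3]
force: [-0.2, -0.1, 0.5]
opening: 0.0003
gripper_force: 0.0
```

Request:
{"fn": "step_arm", "kwargs": {"rows": [[1,[4,0,-5],[0,0,0]],[1,[9,-1,-10],[0,0,0]],[1,[13,-2,-15],[0,0,0]],[1,[16,-2,-20],[0,0,0]],[1,[19,-3,-25],[0,0,0]]]}}

```text
clock: 6.08
tool_pos: [0.4556, 0.0862, 0.0592]
orientation: [180.0, -11.5, -11.4]
force: [-2.8, 1.2, 0.2]
opening: 0.0007
gripper_force: 1.2
```

Request:
{"fn": "step_arm", "kwargs": {"rows": [[1,[3,0,-3],[0,0,0]],[1,[6,-1,-6],[0,0,0]],[1,[8,-1,-8],[0,0,0]],[1,[11,-2,-10],[0,0,0]],[1,[14,-3,-12],[0,0,0]]]}}

```text
clock: 6.5
tool_pos: [0.4691, 0.083, 0.0473]
orientation: [180.0, -11.5, -11.4]
force: [-3.0, 1.3, -1.1]
opening: 0.0004
gripper_force: 1.4
```

Request:
{"fn": "step_arm", "kwargs": {"rows": [[1,[2,0,-2],[0,0,0]],[1,[3,-1,-4],[0,0,0]],[1,[5,-1,-6],[0,0,0]],[1,[6,-1,-7],[0,0,0]],[1,[7,-2,-8],[0,0,0]]]}}

```text
clock: 6.92
tool_pos: [0.4757, 0.0814, 0.0396]
orientation: [-180.0, -11.5, -11.4]
force: [-23.9, 12.5, 19.4]
opening: 0.0006
gripper_force: 13.3
```

```bash
python3 - <<'E'
from h import *
a=ctrl.snapshot("side")[150:270,200:320,::-1]
cv2.imwrite("pics/z3.png",cv2.resize(a,(600,600),interpolation=cv2.INTER_CUBIC));o=ctrl.get_obs();print(o["tool_pos"],o["force"])
E
```

```text
[0.47555024 0.08145353 0.03948809] [-20.61945712   9.520535    15.07971298]
```

View pics/z3.png

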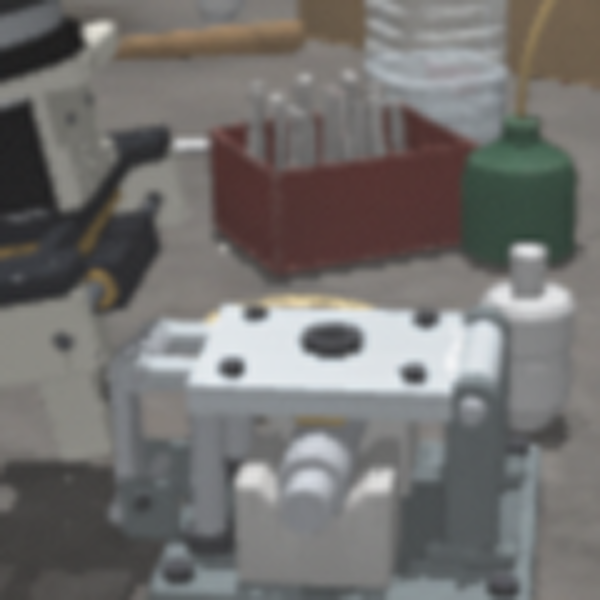

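```bash
python3 - <<'E'
from h import *
yw=np.radians(-11.3);R=cv2.Rodrigues(np.array([0,0,yw]))[0];o=np.array([.573,.0622,0])
S=lambda x,y:(200+x/5,150+y/5)
for nm,p,yy in[("strap outer top",S(112,380),-.0115),("strap outer low",S(116,440),-.0115),("roll left",S(108,515),-.0115)]:
    print(nm,(R.T@(onplane("side",p,o+R@[0,yy,0],R[:,1])-o)*1000).round(1))
for x in(-91,-83): print([ (np.array(proj("side",o+R@np.array([x,-11.5,z])/1000*1))-[200,150]).dot(np.eye(2)*5).round() for z in(70,37,16)])
E
```

```text
strap outer top [-88.2 -11.5  73.5]
strap outer low [-87.9 -11.5  46.6]
roll left [-93.1 -11.5  11.7]
[array([106., 388.]), array([110., 461.]), array([112., 506.])]
[array([125., 388.]), array([129., 461.]), array([131., 507.])]
```

Request:
{"fn": "step_arm", "kwargs": {"rows": [[1,[1,0,1],[0,0,0]],[1,[2,0,2],[0,0,0]],[1,[2,0,2],[0,0,0]],[1,[2,0,2],[0,0,0]],[1,[2,0,2],[0,0,0]]]}}

```text
clock: 7.38
tool_pos: [0.4756, 0.0812, 0.0401]
orientation: [179.9, -11.3, -11.3]
force: [-22.8, 15.7, 1.3]
opening: 0.0008
gripper_force: 12.7
```

Request:
{"fn": "step_arm", "kwargs": {"rows": [[1,[-5,1,0],[0,0,0]],[1,[-20,4,3],[0,0,0]],[1,[-40,8,15],[0,0,0]],[1,[-55,11,45],[0.02,0.1,0]],[1,[-55,11,80],[0.04,0.196,0]]]}}

```text
clock: 7.8
tool_pos: [0.4235, 0.084, 0.1015]
orientation: [179.0, -3.4, -11.7]
force: [3.4, -1.2, -0.4]
opening: 0.0007
gripper_force: 0.0
```

Request:
{"fn": "step_arm", "kwargs": {"rows": [[1,[0,0,25],[0,0,0]],[1,[0,0,50],[0,0,0]],[1,[0,0,60],[0,0,0]],[1,[0,0,60],[0,0,0]],[1,[0,0,60],[0,0,0]]]}}

```text
clock: 8.22
tool_pos: [0.4302, 0.0858, 0.1639]
orientation: [179.3, -4.0, -11.9]
force: [0.5, 0.6, -0.5]
opening: 0.0005
gripper_force: 0.0
```

```bash
python3 - <<'E'
from h import *
a=ctrl.snapshot("side")[150:270,200:320,::-1];b=ctrl.snapshot("top")[140:290,170:370,::-1]
h=np.zeros((450,800,3),np.uint8);h[:400,:400]=cv2.resize(a,(400,400),interpolation=cv2.INTER_CUBIC);h[:300,400:]=cv2.resize(b,(400,300))
cv2.imwrite("pics/z4.png",h);o=ctrl.get_obs();print(o["tool_pos"],o["force"])
E
```

```text
[0.42934424 0.08524592 0.16265063] [-0.2781457   0.77683857 -0.56413225]
```

View pics/z4.png

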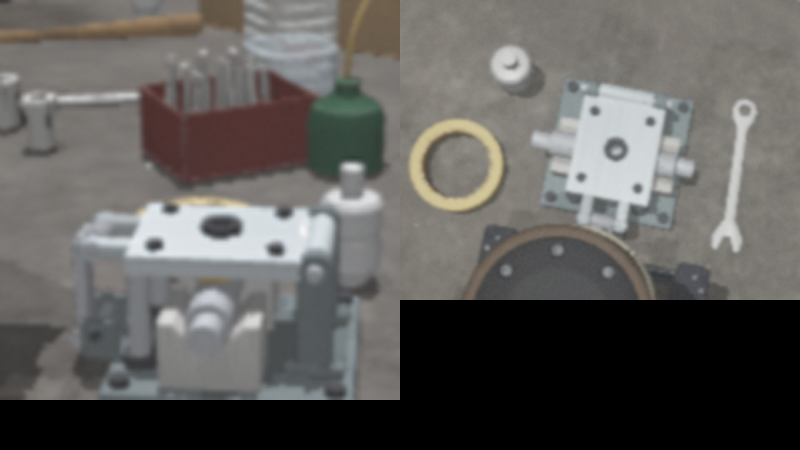

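The leaf is level, the latch hangs vertical at the catch (zoom (85,270)), the shaft is in its vees, and spanner, chuck and tape are unmoved. The latch stopped hard at its expected home position, and the robot is clear of everything.

```bash
python3 -c "
from plant import ctrl
print(ctrl.close_job())"
```

```text
the job is handed in; nothing more can be done
None
```

I folded the leaf down onto its rest pillars, then folded the latch in until it stopped hard at its home position under the catch pin. In the last pictures the shaft was in its vees and the spanner, chuck and tape were where they lay; I handed the job in at about 8 s with the arm clear.

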